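# Load the sample carousel and turn it home into its catch

### The arm

A 6-joint arm with a two-finger parallel gripper is mounted at the origin on the work surface. World frame = base frame: x ahead of the robot, y to its left, z up, the work surface at z = 0. Lengths are in m, angles in rad, forces in N, time in s.
With the tool pointing down it reaches from about 0.225 to 0.875 m from the base axis. Payload 3.4 kg.
Tool frame: the origin (TCP) lies between the finger pads; the fingertips stand 11 mm ahead of it and the grasp point (between the pads) lies 8 mm behind it; z points along the fingers, y is the line along which they close (so a half turn about z gives the same grasp; the last joint's range is limited). The gripper opens to 85 mm and grips with 20 to 120 N. Pads are 22 mm wide; open, the fingers measure 114 mm over their backs; the gripper's body (76 mm by 85 mm) begins 54 mm behind the grasp point. The pads swing forward as they close: fully open they stand 13 mm farther back than shut.
Start: joints at [1.064, 0.276, 1.505, -0, 1.361, -0.121], TCP at [0.216, 0.533, 0.242] pointing down, gripper open.
Joint ranges: [-2.89, 2.89], [-0.75, 2.08], [0.22, 2.7], [-1.18, 4.32], [0.11, 2.71], [-2.7, 2.7]. Speed limits (rad/s): [2.57, 2.57, 3.14, 3.14, 3.14, 3.14].

### API

Orientations are given as a unit quaternion [w, x, y, z].
In Python, from rig import sensors, eyes, manip gives the robot as it stands.
- The arm moves only by the tool drive_tool, never from a script. Its argument "deltas" is a list of rows, each an object with "linear": the shift along the world's x, y, z in mm, a list of three; "twist": the turn about the world's z in degrees; "claw": the opening, from 0 (shut) to 1 (fully open). In form: [{"linear": [tx, ty, tz], "twist": twist, "claw": claw}, ...]. A call has 1 to 12 rows; each row is the pose to reach, as a shift and turn from the pose commanded when the call began; what a row does not reach only later rows make up. A row lasts 1/12 s, in which the tool goes at most 41.7 mm and 7.16 degrees, less where a joint would pass 70% of its speed; a pose out of reach is approached as far as the arm can. A call with a gripper value outside its range is refused whole. The fingers move at their own pace and stop on an object; "squeeze" is the grip in N (left out, the last holds). Time passes only in rows, so rows that repeat a pose let the fingers close. It gives the time, the measured TCP pose, the force, the opening and the grip force at its end, in the units of the state.
- sensors.get_state(): the state, without advancing time (a new reading comes with each control period).
- eyes.get_image(name): name is "side" or "top"; returns the picture (480x640x3 uint8, red, green, blue); there is no depth.
- eyes.camera_model(name): a dict with "intrinsics" (3x3 intrinsics, pixels), "dist" ([k1, k2, p1, p2, k3] as OpenCV has them; the pictures are not rectified), "R" (3x3) and "t" (3): a world point X has camera coordinates R X + t. Camera axes: x right, y down, z forward; pixel columns grow to the right and rows downward; lengths in m; the calibration is good to about 2 mm. A picture is of the moment at which its call begins. camera_model takes no time and is no camera call.
- manip.sign_off(): hands the job in; it is judged then, once.
The state is a dict: "clock": time; "qpos": joint angles; "qd": joint speeds; "effort": joint torques, N m; "position": TCP position; "ee_rot": TCP orientation; "contact_force": force on the tool from outside, world axes, zero at the start; "moment": the same for the moment, N m; "width": finger opening in m; "gripper_force": force on a finger pad.
Only numpy, scipy, OpenCV 4.12 (cv2) and the standard library are available. Lean on these libraries where they do the work, as an engineer would, in place of code of your own. Each camera call takes 0.05 s, during which the arm holds its last target. There are 200 camera calls.

### The job

Stand the sample bottle from the bench in the carousel's home pocket, the one beside the notch in the rim. Then, without gripping the carousel, turn it by pushing on a spoke until the sprung catch drops into the notch, and push lightly on, with about 10 N and never more than 25 N, to feel that the catch holds it; then let go. Leave the other bottles standing in their pockets and the things on the bench where they are.

Things in the scene. Friction and masses are not known exactly. Their poses are not given: they have to be found in the camera images.
- sample_center (a point): Centre (half-way up, 37.5 mm above its foot) of the sample bottle, the only small white screw-cap bottle standing on the bench: 48 mm across up to 50 mm height, 75 mm high, cap 39 mm across, 0.14 kg. z axis up along the bottle.
- carousel: Hand-turned carousel of the sample changer, 300 mm across; turns freely either way about its vertical z axis with a little drag (1 to 2 N at the rim; does not coast). Origin on the axis at the deck's underside, 40 mm above the bench. Local +x points to home pocket and notch. Five pockets at 0, 72, 144, 216, 288 deg counterclockwise from +x, centres 90 mm from the axis.
- home_pocket (a point): Centre of the home pocket's floor on the carousel: a shallow round socket (a collar 10 mm high, 51 mm inside, 57 mm outside), empty at the start, as are the pockets at 144 and 288 deg. A bottle stands in it with its foot at this height, its own centre 37.5 mm above.
- notch (a point): Middle of the one notch in the carousel's flat rim (notch 12 mm wide, right through), 140 mm from the axis, in line with the home pocket, seen as a dark gap; a short white line joins it to the pocket. The rim runs 130 to 150 mm from the axis, level with the deck top, 48 mm above the bench.
- index_mark (a point): Index mark on the fixed base, 140 mm from the carousel's axis, at rim-top height. Only a rough guide: the catch is adjustable and its nose rests anywhere up to 13 mm round the rim to either side of the mark, unmeasured. Catch stand (80 mm high) and sampling unit (220 mm high) stand on this side, outside the rim; only the catch lever reaches in over the rim.
- catch (a joint): Lift angle of the sprung catch lever (65 mm long, reaching in over the rim; its 8 mm nose is pressed down with about 3 N): about 0.10 rad while the nose rides on the rim, 0 when dropped 7 mm into the notch. Then the carousel has about 2 mm play either way and is blocked hard: the push rises from 1 to 2 N by roughly 5 to 10 N per mm.
- standard_a_center (a point): Centre of a bottle like the sample bottle, standing in the carousel's pocket at 72 deg. Bystander.
- standard_b_center (a point): Centre of a bottle like the sample bottle, standing in the carousel's pocket at 216 deg. Bystander.
- jar_center (a point): Centre of a white wide-mouth jar on the bench, 68 mm across, 100 mm high. Bystander.
- tip_box_center (a point): Centre of a box of pipette tips on the bench, 120 x 80 x 68 mm. Bystander.
- hub (a point): Top of the knob on the carousel's axis, 62 mm above the carousel's origin (102 mm above the bench). The hub below it is 44 mm across, the knob 32 mm. The deck top lies 54 mm below this point.
- spoke (a point): Outer end, top edge, of the spoke at 108 deg counterclockwise from the carousel's +x. There are five alike, at 36, 108, 180, 252 and 324 deg: flat upright ribs 8 mm thick, radial from the hub to 130 mm from the axis, 40 mm high, top edge 88 mm above the bench. Any may be pushed; come up to it slowly, a bump at over 50 mm/s already costs 25 N.

How it is judged:
By the outcome, as a careful person would: the job done as asked, in the order asked, and still so for the second after the job is handed in, with the robot touching nothing.
It also fails if it takes over 61 s, if anything falls off the work surface, if the arm or the gripper's body presses on something with over 40 N, if the wrist force passes 120 N, or if a joint passes its speed limit or range.

## Working session

There is one attempt and no reset: what is moved stays moved. The work goes in short steps, Python scripts to look and compute and a tool call to move; the robot and the scene stay as the last step left them, time stands still between calls to the robot, and variables do not carry over. Pictures are saved under pics/ and viewed, at most 10 in all, crops included, and the job is handed in when it is done.

Besides the shell and the picture viewer there is one more tool, called after "Request:" as name(argument=value, ...), one argument or row to a line, values as JSON. drive_tool: Moves the arm, as the interface text tells. Its arguments: {"type":"object","properties":{"deltas":{"type":"array","items":{"type":"object","properties":{"linear":{"type":"array","items":{"type":"number"}},"twist":{"type":"number"},"claw":{"type":"number"}}}},"squeeze":{"type":"number"}},"required":["deltas"]}

```bash
mkdir -p pics; cat > h.py <<'E'
import numpy as np, cv2
from rig import sensors, eyes, manip
def img(n,f=None):
    im=eyes.get_image(n)
    if f: cv2.imwrite('pics/'+f,im[:,:,::-1])
    return im
def ray(n,p):
    c=eyes.camera_model(n);K=np.array(c['intrinsics']);R=np.array(c['R']);t=np.array(c['t'])
    u=cv2.undistortPoints(np.array([[p]],float),K,np.array(c['dist']))[0,0]
    return -R.T@t, R.T@np.array([u[0],u[1],1])
def onz(n,p,z):
    o,d=ray(n,p); return o+d*(z-o[2])/d[2]
def proj(n,X):
    c=eyes.camera_model(n)
    R=np.array(c['R']);return cv2.projectPoints(np.array(X,float).reshape(-1,3),cv2.Rodrigues(R)[0],np.array(c['t']),np.array(c['intrinsics']),np.array(c['dist']))[0][:,0]
E
python3 - <<'E'
from h import *
img('top','t0.png');img('side','s0.png')
for n in('top','side'):print(n,ray(n,(320,240)))
s=sensors.get_state();print(s)
E
```

```text
top (array([0.4157662 , 0.01118841, 1.19790629]), array([ 0.0876543 ,  0.01809141, -0.99604001]))
side (array([ 0.47134582, -0.7085106 ,  0.88325564]), array([ 0.05710232,  0.67432813, -0.73627024]))
{'clock': 0.1, 'qpos': array([ 1.06398449e+00,  2.76528323e-01,  1.50600911e+00,  1.78867603e-05,
        1.36070519e+00, -1.21012496e-01]), 'qd': array([-0.00186382, -0.00112845, -0.00417023, -0.00103799, -0.00059967,
       -0.00035262]), 'effort': array([ 5.13583982e-04, -4.17701519e+01, -2.46401989e+01, -1.93897758e-04,
        5.83069981e-03,  9.03137106e-06]), 'position': array([0.21615582, 0.5323332 , 0.24152713]), 'ee_rot': array([-2.63058470e-04,  1.91707359e-01,  9.81451786e-01, -7.81970372e-04]), 'contact_force': array([ 0.78205381,  0.79516179, -0.14554576]), 'moment': array([ 0.02169085, -0.00555014, -0.02670702]), 'gripper_force': 0.0, 'width': 0.08542054055258866}
```

View pics/t0.png

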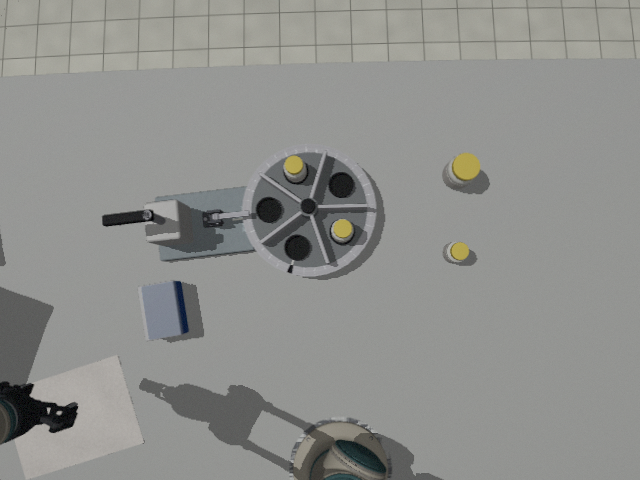

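View pics/s0.png

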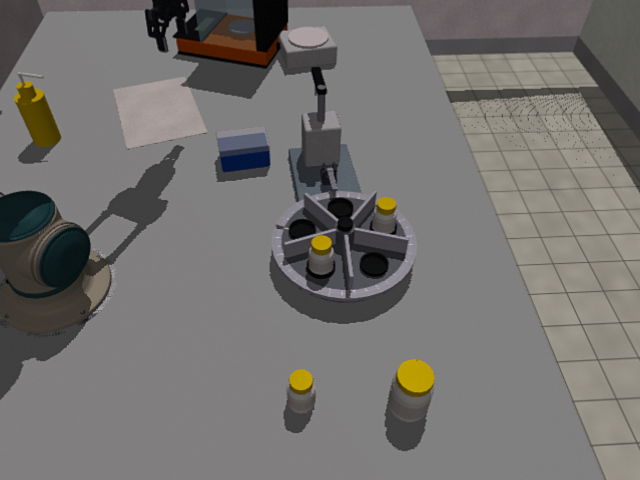

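The top view shows the carousel centred at about (308,208), the notch near (291,267), the home pocket at (297,248) and the catch nose at about (250,215). The sample cap is at (459,252), the jar at (465,170) and the tip box at (163,310). The side view agrees, with the sample at (301,385).

```bash
cat > m.py <<'E'
from h import *
def yellow(im):
    hsv=cv2.cvtColor(im,cv2.COLOR_RGB2HSV)
    m=cv2.inRange(hsv,(20,150,90),(35,255,255))
    n,l,st,c=cv2.connectedComponentsWithStats(m)
    return [(c[i],st[i,4],st[i,:4]) for i in range(1,n) if st[i,4]>40]
E
python3 - <<'E'
from m import *
t=cv2.imread('pics/t0.png')[:,:,::-1].copy();s=cv2.imread('pics/s0.png')[:,:,::-1].copy()
for n,i in(('top',t),('side',s)):
    for c,a,b in yellow(i):
        print(n,c.round(1),a,b, 'z.075',onz(n,c,.072).round(4),'z.123',onz(n,c,.12).round(4))
for nm,p,z in(('hub',(308,207),.102),('notch',(291,267),.048),('pocket',(297,248),.048),('nose',(249,215),.055)):print(nm,onz('top',p,z).round(4))
# rim ellipse top
cr=cv2.resize(t[130:290,140:390],None,fx=3.2,fy=3.2,interpolation=cv2.INTER_CUBIC)
cv2.imwrite('pics/c0.png',cr[:,:,::-1])
E
```

```text
side [23.9 84.7] 79 [16 81 16  9] z.075 [-0.2237  0.6446  0.072 ] z.123 [-0.1826  0.5645  0.12  ]
side [37.2 95.5] 108 [30 89 14 15] z.075 [-0.1741  0.5903  0.072 ] z.123 [-0.1359  0.5134  0.12  ]
side [17.  97.1] 47 [14 92  7 11] z.075 [-0.2238  0.5846  0.072 ] z.123 [-0.1827  0.5081  0.12  ]
side [386.3 203.2] 198 [378 197  18  13] z.075 [0.6842 0.1342 0.072 ] z.123 [0.6717 0.0843 0.12  ]
side [321.  242.4] 253 [311 235  21  16] z.075 [0.5358 0.0278 0.072 ] z.123 [ 0.532  -0.0157  0.12  ]
side [415.2 375.8] 995 [397 359  37  34] z.075 [ 0.6698 -0.2759  0.072 ] z.123 [ 0.658  -0.3015  0.12  ]
side [300.6 379.7] 406 [289 369  24  22] z.075 [ 0.4816 -0.2721  0.072 ] z.123 [ 0.481  -0.2979  0.12  ]
hub [0.5836 0.0551 0.102 ]
notch [0.4584 0.0978 0.048 ]
pocket [0.5004 0.0837 0.048 ]
nose [0.5762 0.1891 0.055 ]
```

View pics/c0.png

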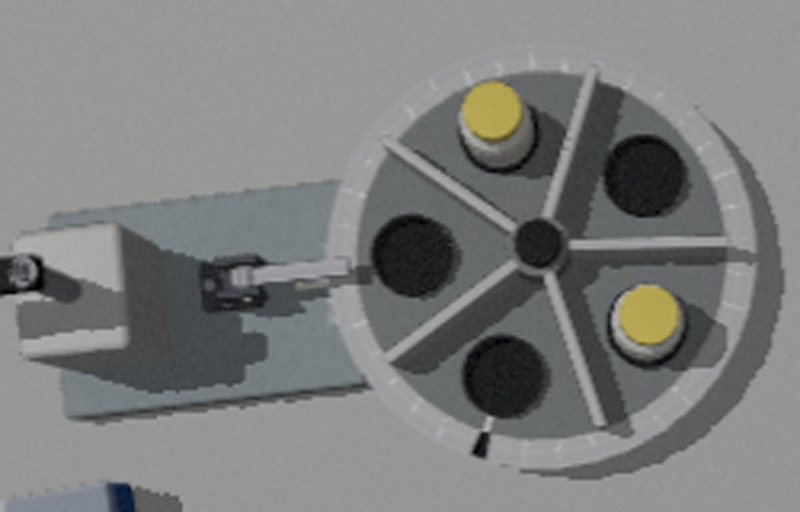

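```bash
python3 - <<'E'
from m import *
t=cv2.imread('pics/t0.png')[:,:,::-1].copy();s=cv2.imread('pics/s0.png')[:,:,::-1].copy()
hsv=cv2.cvtColor(t,cv2.COLOR_RGB2HSV);print(hsv[252,459],hsv[229,342])
m=cv2.inRange(hsv,(18,140,90),(40,255,255));n,l,st,c=cv2.connectedComponentsWithStats(m)
for i in range(1,n):
    if st[i,4]>30: print(c[i].round(1),st[i,4],onz('top',c[i],.075).round(4),onz('top',c[i],.123).round(4))
# two-ray sample triangulation of caps
def tri(p,q):
    (o,d),(o2,e)=ray('top',p),ray('side',q); A=np.c_[d,-e];x=np.linalg.lstsq(A,o2-o,rcond=None)[0]
    return (o+d*x[0]).round(4),(o2+e*x[1]).round(4)
print('sample tri',tri((459.5,252),(300.6,379.7)))
cc=lambda x,y:(x/3.2+140,y/3.2+130)
print('rimcentre',onz('top',cc(542,256.5),.048).round(4))
H=onz('top',cc(539,243),.102);print('hub',H.round(4))
P=[onz('top',cc(*q),.049) for q in((505,376),(413,255),(645,176))]
# circle through three pockets
A=np.array([[2*p[0],2*p[1],1] for p in P]);b=[p[0]**2+p[1]**2 for p in P];x=np.linalg.solve(A,b)
print('pockets',np.round(P,4),'centre',x[:2].round(4),'r',np.sqrt(x[2]+x[0]**2+x[1]**2))
C=x[:2]
for nm,p,z in(('notch',(482,443),.048),('leverend',(350,267),.06),('home',(505,376),.049),('p288',(413,255),.049),('p144',(645,176),.049),('spoke108',(725,241),.088),('sp252',(386,140),.088),('sp324',(387,360),.088),('sp36',(601,423),.088),('sp180',(594,69),.088)):
    q=onz('top',cc(*p),z)[:2];v=q-C;print(nm,q.round(4),np.hypot(*v).round(4),np.degrees(np.arctan2(v[1],v[0])).round(2))
E
```

```text
[ 25 142 176] [ 25 139 180]
[465.6 166.5] 491 [ 0.6695 -0.2938  0.075 ] [ 0.6586 -0.2808  0.123 ]
[296.6 164.8] 76 [0.6825 0.0794 0.075 ] [0.6711 0.0765 0.123 ]
[459.1 250.8] 161 [ 0.4836 -0.2699  0.075 ] [ 0.4807 -0.2578  0.123 ]
sample tri (array([ 0.4812, -0.2716,  0.0711]), array([ 0.4817, -0.2716,  0.0711]))
rimcentre [0.5846 0.0543 0.048 ]
hub [0.5859 0.0541 0.102 ]
pockets [[ 0.5013  0.0818  0.049 ]
 [ 0.5879  0.1447  0.049 ]
 [ 0.6398 -0.0192  0.049 ]] centre [0.5874 0.0544] r 0.09032972612537268
notch [0.4553 0.0987] 0.1394 161.48
leverend [0.579  0.1874] 0.1333 93.63
home [0.5013 0.0818] 0.0903 162.36
p288 [0.5879 0.1447] 0.0903 89.71
p144 [ 0.6398 -0.0192] 0.0903 -54.6
spoke108 [ 0.5862 -0.071 ] 0.1254 -90.56
sp252 [0.6618 0.1577] 0.1273 54.25
sp324 [0.5112 0.1587] 0.1292 126.18
sp36 [0.4654 0.0157] 0.128 -162.41
sp180 [0.7074 0.0146] 0.1264 -18.35
```

Request:
drive_tool(
  deltas=[
    {"linear":[266,-804,-112],"twist":0,"claw":1},
    {"linear":[266,-804,-112],"twist":0,"claw":1},
    {"linear":[266,-804,-112],"twist":0,"claw":1},
    {"linear":[266,-804,-112],"twist":0,"claw":1},
    {"linear":[266,-804,-112],"twist":0,"claw":1},
    {"linear":[266,-804,-112],"twist":0,"claw":1},
    {"linear":[266,-804,-112],"twist":0,"claw":1},
    {"linear":[266,-804,-112],"twist":0,"claw":1},
    {"linear":[266,-804,-112],"twist":0,"claw":1},
    {"linear":[266,-804,-112],"twist":0,"claw":1},
    {"linear":[266,-804,-112],"twist":0,"claw":1},
    {"linear":[266,-804,-112],"twist":0,"claw":1},
  ],
)

```text
clock: 1.1
position: [0.3719, 0.0602, 0.1766]
ee_rot: [0.0, 0.192, 0.981, 0.0]
contact_force: [1.1, 0.8, 0.0]
width: 0.0857
gripper_force: 0.0
```

Request:
drive_tool(
  deltas=[
    {"linear":[110,-332,-46],"claw":1,"twist":0},
    {"linear":[110,-332,-46],"claw":1,"twist":0},
    {"linear":[110,-332,-46],"claw":1,"twist":0},
    {"linear":[110,-332,-46],"claw":1,"twist":0},
    {"linear":[110,-332,-46],"claw":1,"twist":0},
    {"linear":[110,-332,-46],"claw":1,"twist":0},
    {"linear":[110,-332,-46],"claw":1,"twist":0},
    {"linear":[110,-332,-46],"claw":1,"twist":0},
    {"linear":[110,-332,-46],"claw":1,"twist":0},
    {"linear":[110,-332,-46],"claw":1,"twist":0},
    {"linear":[110,-332,-46],"claw":1,"twist":0},
  ],
)

```text
clock: 2.02
position: [0.4816, -0.2704, 0.1298]
ee_rot: [-0.001, 0.193, 0.981, 0.001]
contact_force: [-0.0, 1.5, -0.2]
width: 0.0855
gripper_force: 0.0
```

```bash
python3 - <<'E'
from m import *
print(sensors.get_state()['position'])
i=img('side');t=img('top')
a=i[270:450,200:440];b=t[180:330,380:540]
cv2.imwrite('pics/c1.png',np.hstack([cv2.resize(a,(400,300)),cv2.resize(b,(320,300))])[:,:,::-1])
E
```

```text
[ 0.48163944 -0.27037943  0.12976585]
```

View pics/c1.png

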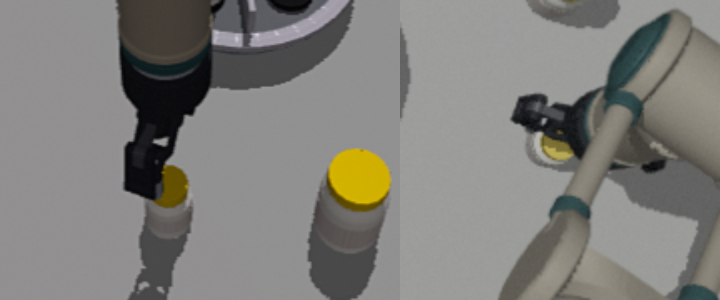

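The pictures show the open fingers straddling the sample's cap at crop (165,185), well clear of the jar. I'm descending to grip the bottle.

Request:
drive_tool(
  deltas=[
    {"linear":[0,-1,-25],"twist":0,"claw":1},
    {"linear":[0,-1,-45],"twist":0,"claw":1},
    {"linear":[0,-1,-65],"twist":0,"claw":1},
    {"linear":[0,-1,-85],"twist":0,"claw":1},
    {"linear":[0,-1,-98],"twist":0,"claw":1},
    {"linear":[0,-1,-102],"twist":0,"claw":1},
    {"linear":[0,-1,-102],"twist":0,"claw":0.7},
    {"linear":[0,-1,-102],"twist":0,"claw":0.6},
    {"linear":[0,-1,-102],"twist":0,"claw":0.4},
    {"linear":[0,-1,-102],"twist":0,"claw":0.4},
    {"linear":[0,-1,-102],"twist":0,"claw":0.4},
    {"linear":[0,-1,-102],"twist":0,"claw":0.4},
  ],
  squeeze=35,
)

```text
clock: 3.12
position: [0.4829, -0.2711, 0.0304]
ee_rot: [0.001, 0.192, 0.981, -0.0]
contact_force: [-0.8, 2.7, 5.5]
width: 0.0472
gripper_force: 36.6
```

Request:
drive_tool(
  deltas=[
    {"linear":[0,0,20],"twist":0,"claw":0.4},
    {"linear":[0,0,50],"twist":0,"claw":0.4},
    {"linear":[0,0,85],"twist":0,"claw":0.4},
    {"linear":[0,0,120],"twist":0,"claw":0.4},
    {"linear":[0,10,150],"twist":0,"claw":0.4},
    {"linear":[0,40,162],"twist":0,"claw":0.4},
    {"linear":[3,75,162],"twist":0,"claw":0.4},
    {"linear":[6,115,162],"twist":0,"claw":0.4},
    {"linear":[9,155,162],"twist":0,"claw":0.4},
    {"linear":[11,195,162],"twist":1,"claw":0.4},
    {"linear":[13,235,162],"twist":2,"claw":0.4},
    {"linear":[15,275,162],"twist":3,"claw":0.4},
  ],
)

```text
clock: 4.12
position: [0.4966, 0.0059, 0.1911]
ee_rot: [0.0, 0.166, 0.986, 0.0]
contact_force: [1.1, -0.2, -1.9]
width: 0.047
gripper_force: 36.8
```

Request:
drive_tool(
  deltas=[
    {"linear":[2,35,0],"twist":0,"claw":0.4},
    {"linear":[4,65,0],"twist":0,"claw":0.4},
    {"linear":[4,77,0],"twist":0,"claw":0.4},
    {"linear":[4,77,-30],"twist":0,"claw":0.4},
    {"linear":[4,77,-55],"twist":0,"claw":0.4},
    {"linear":[4,77,-70],"twist":0,"claw":0.4},
    {"linear":[4,77,-75],"twist":0,"claw":0.4},
    {"linear":[4,77,-75],"twist":0,"claw":0.4},
    {"linear":[4,77,-75],"twist":0,"claw":0.4},
  ],
)

```text
clock: 4.87
position: [0.5016, 0.0807, 0.1163]
ee_rot: [0.0, 0.166, 0.986, 0.0]
contact_force: [0.1, 0.7, -0.5]
width: 0.0473
gripper_force: 36.9
```

```bash
python3 - <<'E'
from m import *
print(sensors.get_state()['position'])
i=img('side','s2.png');t=img('top','t2.png')
a=i[180:310,250:430];b=t[140:290,230:390]
cv2.imwrite('pics/c2.png',np.hstack([cv2.resize(a,(420,303),interpolation=2),cv2.resize(b,(323,303),interpolation=2)])[:,:,::-1])
E
```

```text
[0.50164691 0.08071744 0.11631096]
```

View pics/c2.png

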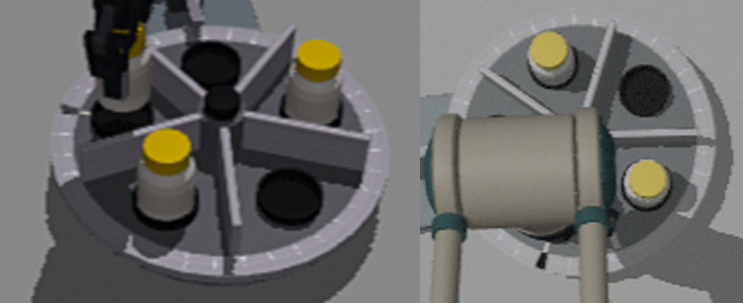

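The side view shows the held bottle just above the home pocket, at about crop (120,95) and (122,122). The top view is blocked by the wrist. I'll check the offset from the bottle's and pocket's edges in the side picture.

```bash
python3 - <<'E'
from m import *
s0=cv2.imread('pics/s0.png');s2=cv2.imread('pics/s2.png')
def runs(g,r,c0,c1,lo,hi):
    m=[(c) for c in range(c0,c1) if lo<=g[r,c]<=hi]; return (r,m[0],m[-1],len(m)) if m else None
g0=s0.mean(2);g2=s2.mean(2)
# pocket ellipses (dark) in s0
m=(g0<35).astype(np.uint8); n,l,st,c=cv2.connectedComponentsWithStats(m[190:310,260:430])
for i in range(1,n):
    if st[i,4]>60: p=c[i]+[260,190]; print('dark',p.round(1),st[i],onz('side',p,.048).round(4))
for r in range(212,232,2): print(r,g2[r,284:322].astype(int))
C=np.array([.586,.0543])
for z in(.086,.1): print(proj('side',[[.5008-.0,.082,z],[.4768,.082,z],[.5248,.082,z]]).round(1))
print('std_a',proj('side',[[.533-.024,-.0184,.06],[.533,-.0184,.06],[.533+.024,-.0184,.06]]).round(1)); 
for r in(262,264,266,268,270):print(r,g0[r,302:342].astype(int))
E
```

```text
dark [341.8 212.7] [ 68   8  25  34 605] [0.589  0.1344 0.048 ]
dark [302.7 227.9] [ 29  29  38  20 444] [0.5019 0.0931 0.048 ]
dark [338.4 242.2] [ 72  43  11  23 119] [0.5737 0.0483 0.048 ]
dark [371.2 261.3] [ 89  42  40  46 700] [ 0.6348 -0.007   0.048 ]
dark [297.4 257.5] [27 63 21 10 75] [0.4873 0.0111 0.048 ]
dark [318.9 274.5] [ 46  71  29  25 207] [ 0.5276 -0.0352  0.048 ]
212 [140 144 145 146 118  65  34  17  12  10   9  10  12  12  10  10  10   9
  35  52  51  71  92  90  89  86  82  78  72  68  67  65  64  63  63  63
  62  62]
214 [143 142 142 145 150 153 126  82  75  63  34   9   9  10   9  10   7  17
  45  59  50  70  86  82  79  77  76  75  72  69  67  64  62  64  65  63
  64  64]
216 [142 145 146 148 148 147 128  88  74  65  32  11  10  11   9  10   8  18
  44  58  50  65  83  81  78  78  75  76  73  69  62  59  64  64  63  63
  64  64]
218 [147 146 149 171 174 141  96  73  76  70  41   9   7   8   9  11   8  16
  46  59  49  67  82  82  79  78  76  76  73  70  54  36  43  56  63  63
  62  62]
220 [148 146 147 138 108  80  76  77  79  77  47  11   6   6   7  10   6  1
[... 924 characters left out ...]
314.  213.7]]
std_a [[308.9 264.5]
 [321.1 263.9]
 [333.3 263.4]]
262 [79 80 81 80 64 32 30 55 67 66 71 77 80 83 84 85 86 85 85 86 84 85 85 84
 85 83 80 74 72 69 66 43 31 67 82 82 81 81 81 82]
264 [79 79 80 82 55 16 21 52 67 69 70 72 72 74 75 75 78 79 79 81 80 80 78 77
 76 73 72 74 72 70 58 30 13 58 83 82 80 80 82 83]
266 [80 80 82 81 55 18 26 55 69 68 70 73 73 74 74 76 76 77 75 77 76 74 77 77
 75 73 74 72 70 69 61 35 16 58 82 81 81 80 82 83]
268 [80 79 80 61 24  4 22 56 73 73 71 73 75 74 74 76 77 77 77 78 76 76 78 76
 75 75 74 72 71 73 54 20 18 61 82 82 82 80 82 82]
270 [80 81 80 62 27 10  1  7 38 68 81 79 76 75 73 76 77 77 77 76 77 76 76 76
 75 75 76 79 77 54 26  9 27 65 82 82 81 81 82 83]
```

Request:
drive_tool(
  deltas=[
    {"linear":[-0.5,1,-8],"twist":0,"claw":0.4},
    {"linear":[-0.5,1,-16],"twist":0,"claw":0.4},
    {"linear":[-0.5,1,-22],"twist":0,"claw":0.4},
    {"linear":[-0.5,1,-26],"twist":0,"claw":0.4},
    {"linear":[-0.5,1,-28],"twist":0,"claw":0.4},
    {"linear":[-0.5,1,-30],"twist":0,"claw":0.4},
    {"linear":[-0.5,1,-31],"twist":0,"claw":0.4},
    {"linear":[-0.5,1,-32],"twist":0,"claw":0.4},
  ],
)

```text
clock: 5.63
position: [0.5008, 0.0824, 0.0838]
ee_rot: [0.0, 0.166, 0.986, 0.0]
contact_force: [0.2, 1.0, -1.1]
width: 0.0473
gripper_force: 36.9
```

```bash
python3 - <<'E'
from m import *
s=sensors.get_state();print(s['position'],s['contact_force'],s['moment'])
E
```

```text
[0.50078134 0.08236383 0.08377368] [ 0.2380265   0.9532254  -1.11629781] [ 0.23476766 -0.00160158  0.00927659]
```

Request:
drive_tool(
  deltas=[
    {"linear":[0,0,-1],"twist":0,"claw":0.4},
    {"linear":[0,0,-2],"twist":0,"claw":0.4},
    {"linear":[0,0,-3],"twist":0,"claw":0.4},
    {"linear":[0,0,-4],"twist":0,"claw":0.4},
    {"linear":[0,0,-4.5],"twist":0,"claw":0.4},
    {"linear":[0,0,-5],"twist":0,"claw":0.4},
    {"linear":[0,0,-5],"twist":0,"claw":0.4},
  ],
)

```text
clock: 6.22
position: [0.5007, 0.0823, 0.0788]
ee_rot: [0.0, 0.166, 0.986, 0.0]
contact_force: [0.0, 2.2, -0.7]
width: 0.047
gripper_force: 36.9
```

Request:
drive_tool(
  deltas=[
    {"linear":[0,0,-0.5],"twist":0,"claw":0.4},
    {"linear":[0,0,-1],"twist":0,"claw":0.4},
    {"linear":[0,0,-1],"twist":0,"claw":0.4},
  ],
)

```text
clock: 6.47
position: [0.5007, 0.0823, 0.0784]
ee_rot: [0.0, 0.166, 0.986, 0.0]
contact_force: [-2.0, 2.6, 4.5]
width: 0.0471
gripper_force: 37.4
```

Touched the floor. I'm releasing the bottle and backing straight up.

Request:
drive_tool(
  deltas=[
    {"linear":[0,0,0],"twist":0,"claw":0.6},
    {"linear":[0,0,0],"twist":0,"claw":0.68},
    {"linear":[0,0,0],"twist":0,"claw":0.7},
    {"linear":[0,0,0],"twist":0,"claw":0.7},
    {"linear":[0,0,8],"twist":0,"claw":0.7},
    {"linear":[0,0,25],"twist":0,"claw":0.7},
    {"linear":[0,0,55],"twist":0,"claw":0.7},
    {"linear":[0,0,90],"twist":0,"claw":0.7},
    {"linear":[-40,-20,110],"twist":0,"claw":0.7},
    {"linear":[-80,-40,110],"twist":0,"claw":0.6},
    {"linear":[-115,-60,110],"twist":0,"claw":0.3},
    {"linear":[-115,-60,110],"twist":0,"claw":0},
  ],
)

```text
clock: 7.47
position: [0.3791, 0.021, 0.188]
ee_rot: [-0.002, 0.166, 0.986, -0.001]
contact_force: [0.6, 0.4, -0.4]
width: 0.0278
gripper_force: 0.0
```

```bash
python3 - <<'E'
from m import *
s=sensors.get_state();print(s['position'],s['contact_force'],s['width'])
i=img('side','s3.png');t=img('top','t3.png')
a=i[180:310,250:430];b=t[140:290,230:390]
cv2.imwrite('pics/c3.png',np.hstack([cv2.resize(a,(420,303),interpolation=2),cv2.resize(b,(323,303),interpolation=2)])[:,:,::-1])
E
```

```text
[0.3790509  0.02096604 0.18796357] [ 0.61877161  0.42425161 -0.43647611] 0.027761277114687326
```

View pics/c3.png

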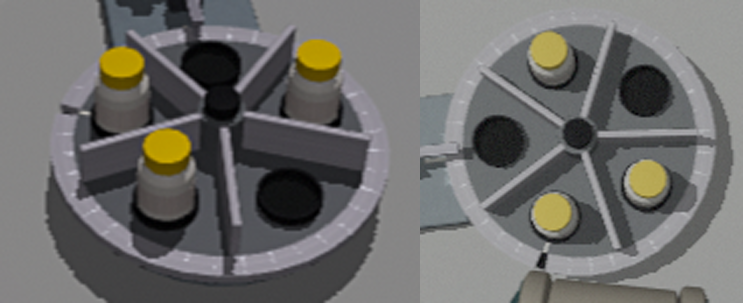

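The bottle stands upright in the home pocket, with its cap at side crop (122,62) and top crop (553,210). Next I'm going above the gap beside the 108° spoke.

Request:
drive_tool(
  deltas=[
    {"linear":[35,-13,0],"twist":4,"claw":0},
    {"linear":[70,-25,0],"twist":8,"claw":0},
    {"linear":[105,-38,0],"twist":12,"claw":0},
    {"linear":[140,-50,0],"twist":16,"claw":0},
    {"linear":[175,-62,0],"twist":19,"claw":0},
    {"linear":[205,-73,0],"twist":19,"claw":0},
    {"linear":[227,-80,0],"twist":19,"claw":0},
    {"linear":[227,-80,0],"twist":19,"claw":0},
    {"linear":[227,-80,-30],"twist":19,"claw":0},
    {"linear":[227,-80,-50],"twist":19,"claw":0},
    {"linear":[227,-80,-60],"twist":19,"claw":0},
    {"linear":[227,-80,-60],"twist":19,"claw":0},
  ],
)

```text
clock: 8.57
position: [0.6113, -0.0569, 0.1248]
ee_rot: [-0.003, 0.001, 1.0, 0.001]
contact_force: [-1.4, 0.1, 0.1]
width: 0.0001
gripper_force: 0.0
```

```bash
python3 - <<'E'
from m import *
s=sensors.get_state();print(s['position'],s['ee_rot'],s['contact_force'],s['width'])
i=img('side','s4.png');t=img('top','t4.png')
a=i[180:310,250:430];b=t[140:290,230:390]
cv2.imwrite('pics/c4.png',np.hstack([cv2.resize(a,(420,303),interpolation=2),cv2.resize(b,(323,303),interpolation=2)])[:,:,::-1])
# notch/lever: nose estimate from clean s3/t3
E
```

```text
[ 0.61125947 -0.05693252  0.12484558] [-2.73356230e-03  7.09549770e-04  9.99995731e-01  7.49320236e-04] [-1.37762249  0.05674626  0.09731153] 0.00011732192778512773
```

View pics/c4.png

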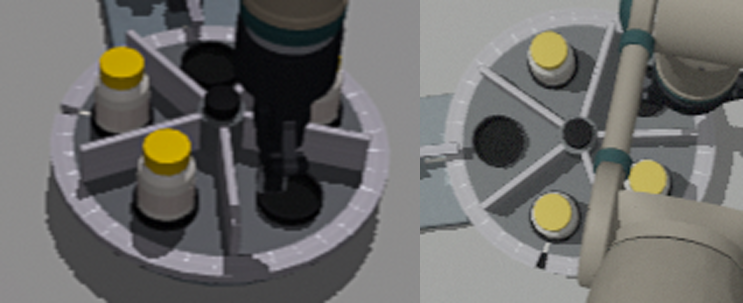

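The shut fingers are at side crop (275,185) above the empty pocket, clear of the spoke whose end is at (235,245). I'm going down, then easing up to the spoke.

Request:
drive_tool(
  deltas=[
    {"linear":[0,0,-15],"twist":0,"claw":0},
    {"linear":[0,0,-30],"twist":0,"claw":0},
    {"linear":[0,0,-42],"twist":0,"claw":0},
    {"linear":[0,0,-47],"twist":0,"claw":0},
    {"linear":[0,0,-47],"twist":0,"claw":0},
    {"linear":[-2,0,-47],"twist":0,"claw":0},
    {"linear":[-4,0,-47],"twist":0,"claw":0},
    {"linear":[-6,0,-47],"twist":0,"claw":0},
    {"linear":[-8,0,-47],"twist":0,"claw":0},
    {"linear":[-10,0,-47],"twist":0,"claw":0},
    {"linear":[-12,0,-47],"twist":0,"claw":0},
    {"linear":[-14,0,-47],"twist":0,"claw":0},
  ],
)

```text
clock: 9.67
position: [0.5992, -0.0579, 0.0811]
ee_rot: [0.001, 0.001, 1.0, -0.0]
contact_force: [2.8, -0.5, -2.6]
width: 0.0003
gripper_force: 1.7
```

```bash
cat > arc.py <<'E'
import numpy as np,json,sys
C=np.array([586,54.3])
def rows(p,alphas):   # p: current pos (mm), clockwise turn angles
    v=np.array(p)-C;out=[]
    for a in alphas:
        t=-np.radians(a);w=np.array([[np.cos(t),-np.sin(t)],[np.sin(t),np.cos(t)]])@v
        d=C+w-np.array(p);out.append({"linear":[round(d[0],1),round(d[1],1),0],"twist":round(-a,2),"claw":0})
    return json.dumps(out)
if __name__=='__main__':
    a=[float(x) for x in sys.argv[1:]]
    print(rows(a[:2],np.arange(a[2],a[3]+1e-6,a[2])))
E
python3 arc.py 599 -57.9 1.5 18
python3 -c "
import numpy as np
from arc import *
v=np.array([13,-112.2]);t=-np.radians(18);p=C+np.array([[np.cos(t),-np.sin(t)],[np.sin(t),np.cos(t)]])@v;print(p,rows(p,np.arange(1.5,18.1,1.5)))
t*=2;p=C+np.array([[np.cos(t),-np.sin(t)],[np.sin(t),np.cos(t)]])@v;print(p,rows(p,np.arange(1.5,18.1,1.5)))"
```

```text
[{"linear": [-2.9, -0.3, 0], "twist": -1.5, "claw": 0}, {"linear": [-5.9, -0.5, 0], "twist": -3.0, "claw": 0}, {"linear": [-8.8, -0.7, 0], "twist": -4.5, "claw": 0}, {"linear": [-11.8, -0.7, 0], "twist": -6.0, "claw": 0}, {"linear": [-14.8, -0.7, 0], "twist": -7.5, "claw": 0}, {"linear": [-17.7, -0.7, 0], "twist": -9.0, "claw": 0}, {"linear": [-20.7, -0.5, 0], "twist": -10.5, "claw": 0}, {"linear": [-23.6, -0.3, 0], "twist": -12.0, "claw": 0}, {"linear": [-26.6, 0.1, 0], "twist": -13.5, "claw": 0}, {"linear": [-29.5, 0.5, 0], "twist": -15.0, "claw": 0}, {"linear": [-32.4, 0.9, 0], "twist": -16.5, "claw": 0}, {"linear": [-35.3, 1.5, 0], "twist": -18.0, "claw": 0}]
[563.69202794 -56.42576206] [{"linear": [-2.9, 0.6, 0], "twist": -1.5, "claw": 0}, {"linear": [-5.8, 1.3, 0], "twist": -3.0, "claw": 0}, {"linear": [-8.6, 2.1, 0], "twist": -4.5, "claw": 0}, {"linear": [-11.5, 2.9, 0], "twist": -6.0, "claw": 0}, {"linear": [-14.3, 3.9, 0], "twist": -7.5, "claw": 0}, {"linear": [-17.0, 4.9, 0], "twist": -9.0, "claw": 0}, {"linear": [-19.8, 5.9, 0], "twist": -10.5, "claw": 0}, {"linear": [-22.
[... 263 characters left out ...]
}]
[530.56771562 -44.11291505] [{"linear": [-2.6, 1.5, 0], "twist": -1.5, "claw": 0}, {"linear": [-5.1, 3.0, 0], "twist": -3.0, "claw": 0}, {"linear": [-7.6, 4.7, 0], "twist": -4.5, "claw": 0}, {"linear": [-10.0, 6.3, 0], "twist": -6.0, "claw": 0}, {"linear": [-12.4, 8.1, 0], "twist": -7.5, "claw": 0}, {"linear": [-14.7, 9.9, 0], "twist": -9.0, "claw": 0}, {"linear": [-17.0, 11.7, 0], "twist": -10.5, "claw": 0}, {"linear": [-19.2, 13.7, 0], "twist": -12.0, "claw": 0}, {"linear": [-21.4, 15.7, 0], "twist": -13.5, "claw": 0}, {"linear": [-23.6, 17.7, 0], "twist": -15.0, "claw": 0}, {"linear": [-25.7, 19.8, 0], "twist": -16.5, "claw": 0}, {"linear": [-27.7, 21.9, 0], "twist": -18.0, "claw": 0}]
```

Request:
drive_tool(
  deltas=[
    {"linear":[-2.9,-0.3,0],"twist":-1.5,"claw":0},
    {"linear":[-5.9,-0.5,0],"twist":-3.0,"claw":0},
    {"linear":[-8.8,-0.7,0],"twist":-4.5,"claw":0},
    {"linear":[-11.8,-0.7,0],"twist":-6.0,"claw":0},
    {"linear":[-14.8,-0.7,0],"twist":-7.5,"claw":0},
    {"linear":[-17.7,-0.7,0],"twist":-9.0,"claw":0},
    {"linear":[-20.7,-0.5,0],"twist":-10.5,"claw":0},
    {"linear":[-23.6,-0.3,0],"twist":-12.0,"claw":0},
    {"linear":[-26.6,0.1,0],"twist":-13.5,"claw":0},
    {"linear":[-29.5,0.5,0],"twist":-15.0,"claw":0},
    {"linear":[-32.4,0.9,0],"twist":-16.5,"claw":0},
    {"linear":[-35.3,1.5,0],"twist":-18.0,"claw":0},
  ],
)

```text
clock: 10.67
position: [0.5639, -0.0569, 0.0811]
ee_rot: [0.001, 0.159, 0.987, -0.0]
contact_force: [4.1, -2.1, -1.6]
width: 0.0001
gripper_force: 2.1
```

Request:
drive_tool(
  deltas=[
    {"linear":[-2.9,0.6,0],"twist":-1.5,"claw":0},
    {"linear":[-5.8,1.3,0],"twist":-3.0,"claw":0},
    {"linear":[-8.6,2.1,0],"twist":-4.5,"claw":0},
    {"linear":[-11.5,2.9,0],"twist":-6.0,"claw":0},
    {"linear":[-14.3,3.9,0],"twist":-7.5,"claw":0},
    {"linear":[-17.0,4.9,0],"twist":-9.0,"claw":0},
    {"linear":[-19.8,5.9,0],"twist":-10.5,"claw":0},
    {"linear":[-22.5,7.1,0],"twist":-12.0,"claw":0},
    {"linear":[-25.2,8.3,0],"twist":-13.5,"claw":0},
    {"linear":[-27.9,9.5,0],"twist":-15.0,"claw":0},
    {"linear":[-30.5,10.9,0],"twist":-16.5,"claw":0},
    {"linear":[-33.1,12.3,0],"twist":-18.0,"claw":0},
  ],
)

```text
clock: 11.67
position: [0.5304, -0.0451, 0.0811]
ee_rot: [0.001, 0.311, 0.95, -0.001]
contact_force: [1.5, -2.6, -0.2]
width: -0.0002
gripper_force: 1.5
```

Request:
drive_tool(
  deltas=[
    {"linear":[-2.6,1.5,0],"twist":-1.5,"claw":0},
    {"linear":[-5.1,3.0,0],"twist":-3.0,"claw":0},
    {"linear":[-7.6,4.7,0],"twist":-4.5,"claw":0},
    {"linear":[-10.0,6.3,0],"twist":-6.0,"claw":0},
    {"linear":[-12.4,8.1,0],"twist":-7.5,"claw":0},
    {"linear":[-14.7,9.9,0],"twist":-9.0,"claw":0},
    {"linear":[-17.0,11.7,0],"twist":-10.5,"claw":0},
    {"linear":[-19.2,13.7,0],"twist":-12.0,"claw":0},
    {"linear":[-21.4,15.7,0],"twist":-13.5,"claw":0},
    {"linear":[-23.6,17.7,0],"twist":-15.0,"claw":0},
  ],
)

```text
clock: 12.5
position: [0.5062, -0.0277, 0.081]
ee_rot: [0.0, 0.432, 0.902, -0.001]
contact_force: [1.5, -4.2, 0.3]
width: -0.0002
gripper_force: 2.0
```

```bash
python3 - <<'E'
from m import *
s=sensors.get_state();print(s['position'],s['contact_force'],s['moment'])
t=img('top','t5.png');i=img('side','s5.png')
cv2.imwrite('pics/c5.png',np.hstack([cv2.resize(i[170:310,260:420],(400,350),interpolation=2),cv2.resize(t[140:290,220:390],(396,350),interpolation=2)])[:,:,::-1])
E
```

```text
[ 0.50618489 -0.02766512  0.08102913] [ 1.50150692 -4.23253526  0.34131204] [-0.5769354  -0.30108788  0.06128279]
```

View pics/c5.png

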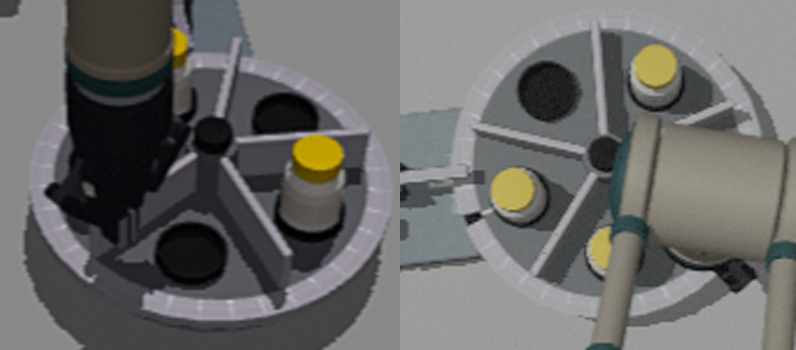

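The home bottle rides at top crop (518,193). The notch, at (472,218), is now near the lever end at (468,173).

```bash
python3 - <<'E'
from h import *
cc=lambda x,y:((x-400)/396*170+220,y/350*150+140)
C=np.array([.586,.0543])
for nm,p,z in(('notch',(472,218),.048),('lever',(466,173),.058),('cap',(515.5,189),.123),('sp324',(475,128),.088),('sp36',(537,274),.088),('sp252',(596,24),.088)):
    v=onz('top',cc(*p),z)[:2]-C;print(nm,np.hypot(*v).round(4),np.degrees(np.arctan2(v[1],v[0])).round(2))
import arc
print(arc.rows((506.2,-27.7),np.arange(1,10.1,1)))
E
```

```text
notch 0.1413 110.94
lever 0.136 93.48
cap 0.0876 112.24
sp324 0.1258 76.4
sp36 0.1267 148.44
sp252 0.1257 3.33
[{"linear": [-1.4, 1.4, 0], "twist": -1.0, "claw": 0}, {"linear": [-2.8, 2.8, 0], "twist": -2.0, "claw": 0}, {"linear": [-4.2, 4.3, 0], "twist": -3.0, "claw": 0}, {"linear": [-5.5, 5.8, 0], "twist": -4.0, "claw": 0}, {"linear": [-6.8, 7.3, 0], "twist": -5.0, "claw": 0}, {"linear": [-8.1, 8.8, 0], "twist": -6.0, "claw": 0}, {"linear": [-9.4, 10.3, 0], "twist": -7.0, "claw": 0}, {"linear": [-10.6, 11.9, 0], "twist": -8.0, "claw": 0}, {"linear": [-11.8, 13.5, 0], "twist": -9.0, "claw": 0}, {"linear": [-13.0, 15.1, 0], "twist": -10.0, "claw": 0}]
```

Request:
drive_tool(
  deltas=[
    {"linear":[-1.4,1.4,0],"twist":-1.0,"claw":0},
    {"linear":[-2.8,2.8,0],"twist":-2.0,"claw":0},
    {"linear":[-4.2,4.3,0],"twist":-3.0,"claw":0},
    {"linear":[-5.5,5.8,0],"twist":-4.0,"claw":0},
    {"linear":[-6.8,7.3,0],"twist":-5.0,"claw":0},
    {"linear":[-8.1,8.8,0],"twist":-6.0,"claw":0},
    {"linear":[-9.4,10.3,0],"twist":-7.0,"claw":0},
    {"linear":[-10.6,11.9,0],"twist":-8.0,"claw":0},
    {"linear":[-11.8,13.5,0],"twist":-9.0,"claw":0},
    {"linear":[-13.0,15.1,0],"twist":-10.0,"claw":0},
  ],
)

```text
clock: 13.43
position: [0.4931, -0.0112, 0.0807]
ee_rot: [-0.0, 0.509, 0.861, -0.0]
contact_force: [-1.4, -5.0, 0.3]
width: -0.0002
gripper_force: 2.0
```

```bash
python3 - <<'E'
from h import *
import arc
s=sensors.get_state();p=s['position'];print(p,s['contact_force'])
print(arc.rows(p[:2]*1000,np.arange(.4,4.1,.4)))
p2=np.array(p[:2]*1000);t=-np.radians(4);v=p2-arc.C;p2=arc.C+np.array([[np.cos(t),-np.sin(t)],[np.sin(t),np.cos(t)]])@v
print(arc.rows(p2,np.arange(.3,1.3,.3)))
E
```

```text
[ 0.49308666 -0.01116424  0.08071241] [-1.42027161 -5.01247201  0.26883939]
[{"linear": [-0.5, 0.7, 0], "twist": -0.4, "claw": 0}, {"linear": [-0.9, 1.3, 0], "twist": -0.8, "claw": 0}, {"linear": [-1.4, 2.0, 0], "twist": -1.2, "claw": 0}, {"linear": [-1.8, 2.6, 0], "twist": -1.6, "claw": 0}, {"linear": [-2.2, 3.3, 0], "twist": -2.0, "claw": 0}, {"linear": [-2.7, 3.9, 0], "twist": -2.4, "claw": 0}, {"linear": [-3.1, 4.6, 0], "twist": -2.8, "claw": 0}, {"linear": [-3.5, 5.3, 0], "twist": -3.2, "claw": 0}, {"linear": [-3.9, 6.0, 0], "twist": -3.6, "claw": 0}, {"linear": [-4.3, 6.6, 0], "twist": -4.0, "claw": 0}]
[{"linear": [-0.3, 0.5, 0], "twist": -0.3, "claw": 0}, {"linear": [-0.6, 1.0, 0], "twist": -0.6, "claw": 0}, {"linear": [-0.9, 1.5, 0], "twist": -0.9, "claw": 0}, {"linear": [-1.2, 2.0, 0], "twist": -1.2, "claw": 0}]
```

Request:
drive_tool(
  deltas=[
    {"linear":[-0.5,0.7,0],"twist":-0.4,"claw":0},
    {"linear":[-0.9,1.3,0],"twist":-0.8,"claw":0},
    {"linear":[-1.4,2.0,0],"twist":-1.2,"claw":0},
    {"linear":[-1.8,2.6,0],"twist":-1.6,"claw":0},
    {"linear":[-2.2,3.3,0],"twist":-2.0,"claw":0},
    {"linear":[-2.7,3.9,0],"twist":-2.4,"claw":0},
    {"linear":[-3.1,4.6,0],"twist":-2.8,"claw":0},
    {"linear":[-3.5,5.3,0],"twist":-3.2,"claw":0},
    {"linear":[-3.9,6.0,0],"twist":-3.6,"claw":0},
    {"linear":[-4.3,6.6,0],"twist":-4.0,"claw":0},
  ],
)

```text
clock: 14.27
position: [0.489, -0.0045, 0.0807]
ee_rot: [-0.0, 0.538, 0.843, -0.0]
contact_force: [-1.0, -3.5, -0.9]
width: -0.0
gripper_force: 1.7
```

Request:
drive_tool(
  deltas=[
    {"linear":[-0.3,0.5,0],"twist":-0.3,"claw":0},
    {"linear":[-0.6,1.0,0],"twist":-0.6,"claw":0},
    {"linear":[-0.9,1.5,0],"twist":-0.9,"claw":0},
  ],
)

```text
clock: 14.52
position: [0.4883, -0.0028, 0.0807]
ee_rot: [-0.0, 0.545, 0.838, 0.0]
contact_force: [-0.4, -1.3, -0.4]
width: 0.0
gripper_force: 0.5
```

Request:
drive_tool(
  deltas=[
    {"linear":[-0.3,0.5,0],"twist":-0.3,"claw":0},
    {"linear":[-0.6,1.0,0],"twist":-0.6,"claw":0},
  ],
)

```text
clock: 14.68
position: [0.488, -0.0014, 0.0809]
ee_rot: [-0.0, 0.55, 0.835, 0.001]
contact_force: [1.6, -0.6, -0.2]
width: 0.0001
gripper_force: 0.0
```

Request:
drive_tool(
  deltas=[
    {"linear":[-0.3,0.5,0],"twist":-0.3,"claw":0},
    {"linear":[-0.6,1.0,0],"twist":-0.6,"claw":0},
  ],
)

```text
clock: 14.85
position: [0.4873, -0.0005, 0.0809]
ee_rot: [-0.0, 0.554, 0.833, 0.001]
contact_force: [-0.7, -0.2, 0.6]
width: -0.0003
gripper_force: 0.0
```

```bash
python3 - <<'E'
from m import *
s=sensors.get_state();print(s['position'],s['contact_force'],s['moment'])
t=img('top','t6.png');i=img('side','s6.png')
cv2.imwrite('pics/c6.png',np.hstack([cv2.resize(i[150:290,260:420],(400,350),interpolation=2),cv2.resize(t[140:290,220:390],(396,350),interpolation=2)])[:,:,::-1])
E
```

```text
[ 0.48732056 -0.00052993  0.08086132] [-0.73045351 -0.24779581  0.582377  ] [-0.0071849   0.05843411 -0.00388647]
```

View pics/c6.png

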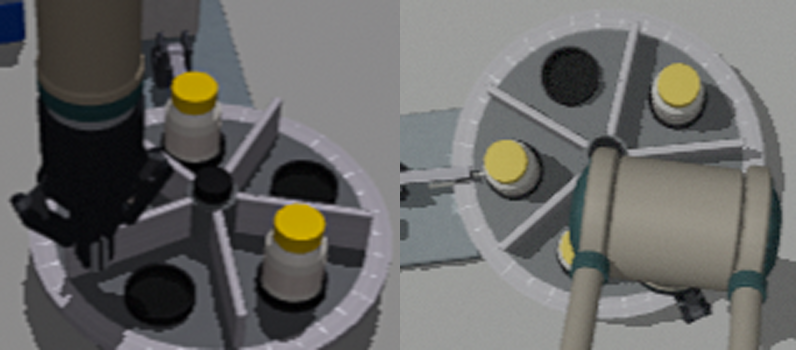

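The notch is now under the lever tip at top crop (477,175), so the nose has probably dropped in and carried the rim forward. I'll creep on to feel for the stop.

Request:
drive_tool(
  deltas=[
    {"linear":[-0.3,0.5,0],"twist":-0.3,"claw":0},
    {"linear":[-0.6,1.0,0],"twist":-0.6,"claw":0},
  ],
)

```text
clock: 15.12
position: [0.4866, 0.0, 0.0808]
ee_rot: [0.0, 0.558, 0.83, 0.0]
contact_force: [-0.2, -0.4, -0.3]
width: -0.0001
gripper_force: 0.3
```

Request:
drive_tool(
  deltas=[
    {"linear":[-0.3,0.5,0],"twist":-0.3,"claw":0},
    {"linear":[-0.3,0.5,0],"twist":-0.3,"claw":0},
  ],
)

```text
clock: 15.28
position: [0.4865, 0.0003, 0.0808]
ee_rot: [0.0, 0.56, 0.828, 0.0]
contact_force: [0.2, -0.8, -0.7]
width: -0.0001
gripper_force: 0.3
```

Request:
drive_tool(
  deltas=[
    {"linear":[-0.3,0.5,0],"twist":-0.3,"claw":0},
    {"linear":[-0.3,0.5,0],"twist":-0.3,"claw":0},
  ],
)

```text
clock: 15.45
position: [0.4861, 0.0008, 0.0808]
ee_rot: [0.0, 0.562, 0.827, 0.0]
contact_force: [-0.2, -0.2, -0.1]
width: 0.0002
gripper_force: 0.4
```

Request:
drive_tool(
  deltas=[
    {"linear":[-0.3,0.5,0],"twist":-0.3,"claw":0},
    {"linear":[-0.3,0.5,0],"twist":-0.3,"claw":0},
  ],
)

```text
clock: 15.62
position: [0.4858, 0.0014, 0.0808]
ee_rot: [0.0, 0.564, 0.825, 0.0]
contact_force: [-0.2, -0.8, -0.0]
width: 0.0001
gripper_force: 0.4
```

Request:
drive_tool(
  deltas=[
    {"linear":[-0.3,0.5,0],"twist":-0.3,"claw":0},
    {"linear":[-0.3,0.5,0],"twist":-0.3,"claw":0},
  ],
)

```text
clock: 15.78
position: [0.4857, 0.0016, 0.0808]
ee_rot: [0.0, 0.566, 0.824, -0.0]
contact_force: [0.6, -1.4, -0.5]
width: 0.0
gripper_force: 1.0
```

Request:
drive_tool(
  deltas=[
    {"linear":[-0.3,0.5,0],"twist":-0.3,"claw":0},
    {"linear":[-0.3,0.5,0],"twist":-0.3,"claw":0},
  ],
)

```text
clock: 15.95
position: [0.4855, 0.0018, 0.0809]
ee_rot: [0.001, 0.568, 0.823, -0.0]
contact_force: [1.4, -3.4, -1.0]
width: 0.0002
gripper_force: 2.1
```

Request:
drive_tool(
  deltas=[
    {"linear":[-0.3,0.5,0],"twist":0,"claw":0},
    {"linear":[-0.3,0.5,0],"twist":0,"claw":0},
  ],
)

```text
clock: 16.12
position: [0.4855, 0.002, 0.0809]
ee_rot: [0.001, 0.568, 0.823, -0.0]
contact_force: [1.9, -5.7, -2.0]
width: 0.0002
gripper_force: 2.8
```

Request:
drive_tool(
  deltas=[
    {"linear":[-0.3,0.5,0],"twist":0,"claw":0},
    {"linear":[-0.3,0.5,0],"twist":0,"claw":0},
  ],
)

```text
clock: 16.28
position: [0.4854, 0.0021, 0.0809]
ee_rot: [0.002, 0.568, 0.823, -0.001]
contact_force: [2.4, -7.4, -3.0]
width: -0.0002
gripper_force: 3.5
```

Request:
drive_tool(
  deltas=[
    {"linear":[-0.3,0.5,0],"twist":0,"claw":0},
    {"linear":[-0.3,0.5,0],"twist":0,"claw":0},
    {"linear":[-0.3,0.5,0],"twist":0,"claw":0},
  ],
)

```text
clock: 16.53
position: [0.4854, 0.0021, 0.0809]
ee_rot: [0.002, 0.568, 0.823, -0.001]
contact_force: [2.7, -7.9, -2.3]
width: -0.0001
gripper_force: 4.1
```

Request:
drive_tool(
  deltas=[
    {"linear":[-0.15,0.25,0],"twist":0,"claw":0},
    {"linear":[-0.15,0.25,0],"twist":0,"claw":0},
    {"linear":[-0.15,0.25,0],"twist":0,"claw":0},
    {"linear":[-0.15,0.25,0],"twist":0,"claw":0},
  ],
)

```text
clock: 16.87
position: [0.4854, 0.0021, 0.0809]
ee_rot: [0.002, 0.568, 0.823, -0.001]
contact_force: [2.3, -9.3, -3.3]
width: 0.0003
gripper_force: 4.5
```

Request:
drive_tool(
  deltas=[
    {"linear":[-0.2,0.3,0],"twist":0,"claw":0},
    {"linear":[-0.2,0.3,0],"twist":0,"claw":0},
    {"linear":[-0.2,0.3,0],"twist":0,"claw":0},
    {"linear":[-0.2,0.3,0],"twist":0,"claw":0},
    {"linear":[-0.2,0.3,0],"twist":0,"claw":0},
  ],
)

```text
clock: 17.28
position: [0.4853, 0.0022, 0.0809]
ee_rot: [0.002, 0.568, 0.823, -0.001]
contact_force: [3.4, -8.8, -3.9]
width: 0.0001
gripper_force: 4.9
```

The catch holds steady at about 10 N. I'm letting go: backing off first, then lifting.

Request:
drive_tool(
  deltas=[
    {"linear":[1,-1.5,0],"twist":0,"claw":0},
    {"linear":[3,-4.5,0],"twist":0,"claw":0},
    {"linear":[6,-9,0],"twist":0,"claw":0},
    {"linear":[8,-13,0],"twist":0,"claw":0},
    {"linear":[8,-13,0],"twist":0,"claw":0},
    {"linear":[8,-13,20],"twist":0,"claw":0},
    {"linear":[8,-13,50],"twist":0,"claw":0},
    {"linear":[8,-13,85],"twist":0,"claw":0},
    {"linear":[8,-13,120],"twist":0,"claw":0},
    {"linear":[-10,-40,130],"twist":0,"claw":0},
    {"linear":[-30,-75,130],"twist":0,"claw":0},
    {"linear":[-50,-105,130],"twist":0,"claw":0},
  ],
)

```text
clock: 18.28
position: [0.4338, -0.1014, 0.2121]
ee_rot: [0.001, 0.568, 0.823, 0.0]
contact_force: [-0.4, -0.6, -1.3]
width: 0.0003
gripper_force: 0.0
```

Request:
drive_tool(
  deltas=[
    {"linear":[-10,-35,0],"twist":0,"claw":0},
    {"linear":[-20,-70,0],"twist":0,"claw":0},
    {"linear":[-30,-105,0],"twist":0,"claw":0},
    {"linear":[-40,-140,0],"twist":0,"claw":0},
    {"linear":[-40,-150,0],"twist":0,"claw":0},
    {"linear":[-40,-150,0],"twist":0,"claw":0},
  ],
)

```text
clock: 18.78
position: [0.3936, -0.2529, 0.2107]
ee_rot: [0.0, 0.57, 0.821, 0.0]
contact_force: [-0.2, 0.6, 0.3]
width: 0.0004
gripper_force: 0.0
```

```bash
python3 - <<'E'
from m import *
s=sensors.get_state();print(s['position'],s['contact_force'])
t=img('top','t7.png');i=img('side','s7.png')
cv2.imwrite('pics/c7.png',np.hstack([cv2.resize(i[140:300,260:420],(400,400),interpolation=2),cv2.resize(t[140:290,220:370],(400,400),interpolation=2)])[:,:,::-1])
E
```

```text
[ 0.39361774 -0.25285638  0.2106508 ] [-0.23369082  0.58371282  0.33150359]
```

View pics/c7.png

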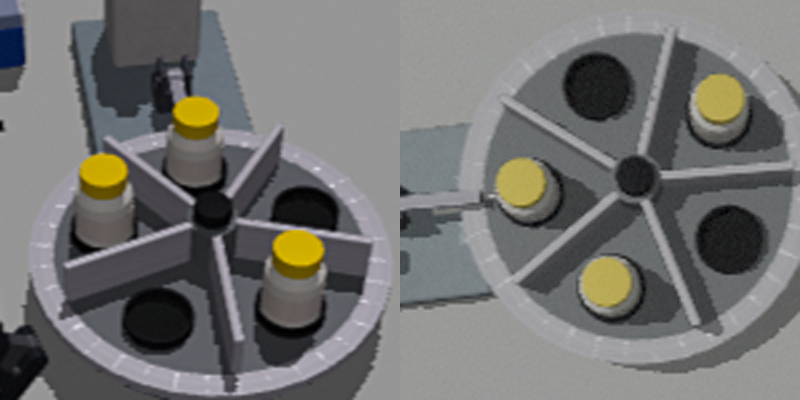

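All three bottles stand in their pockets, the lever tip sits in the notch at top crop (485,198), and the arm is clear.

```bash
python3 -c "
from rig import manip
print(manip.sign_off())"
```

```text
the job is handed in; nothing more can be done
None
```

The job is handed in: the sample bottle stands in the home pocket, the catch is in the notch and held against a push of about 10 N (highest reading), and the other bottles are still standing in their pockets with the arm clear.

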